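# Centre the lamp spot on the stage cross

### The job

The lamp's light spot is off its mark on the black stage plate. Turn the two wing screws on top of the mirror mount, one after the other, to bring the reflected spot onto the cross (not the square or the ring), and let go.

Things in the scene. Friction and masses are not known exactly. Their poses are not given: they have to be found in the camera images.
- near_knob: Steel wing screw on the mirror mount's top, end nearer the robot: 38 mm disc, 8 mm thick, under an upright wing 40 x 12 mm, 8 to 42 mm above the origin; pinch it at 30 mm. Origin under the disc on the upright axis, 152 mm above the table; x along the wing, z up. Clockwise from above swings the spot away from the robot about the far screw's axis, 0.164 rad per rad (36 mm); the far wing swings too.
- far_knob: Like screw, same origin and axes, 100 mm farther from the robot on the same mount, above the mirror. Clockwise from above moves the spot 36 mm per rad straight away from this screw's axis, towards the lamp (robot's right). Both screws stay where left (0.04 N m friction), have stops at 1.5 rad either side of the wing lying along the mount, and start near the middle.
- spot (a point): Centre of the bright 12 mm light spot on the black stage plate (160 x 150 mm, top 22 mm above the table) between lamp and mirror mount, about 220 mm from the far screw's axis. The mount is the grey portal, 180 x 50 mm, top 152 mm above the table, at the left end of the black base plate. A like mount without mirror, off that plate, to the right, is a spare: it does nothing.
- cross_mark: cross of two thin light lines, each 24 mm long, engraved in the stage plate; origin at its centre. Bystanders on the same plate: a 22 mm square and a 22 mm ring; the three swap places.

How it is judged:
At the end, for the whole second after the job is handed in: The centre of the light spot lies within 10 mm of the centre of the cross, and stays there (horizontal distance between spot and cross_mark below 0.01 m); the robot touches nothing.
It also fails if it takes over 42 s, if anything falls off the work surface, if the arm or the gripper's body presses on something with over 40 N, if the wrist force passes 120 N, or if a joint passes its speed limit or range.

### The arm

A 6-joint arm with a two-finger parallel gripper is mounted at the origin on the work surface. World frame = base frame: x ahead of the robot, y to its left, z up, the work surface at z = 0. Lengths are in m, angles in rad, forces in N, time in s.
With the tool pointing down it reaches from about 0.35 to 0.85 m from the base axis. Payload 8.1 kg.
Tool frame: the origin (TCP) lies on the mounting face of the last link; the fingertips stand 186 mm ahead of it and the grasp point (between the pads) lies 167 mm ahead of it; z points along the fingers, y is the line along which they close (so a half turn about z gives the same grasp; the last joint's range is limited). The gripper opens to 93 mm and grips with 3 to 60 N. Pads are 15 mm wide; open, the fingers measure 128 mm over their backs; the gripper's body (75 mm by 188 mm) begins 65 mm behind the grasp point.
Start: joints at [1.057, 0.13, 1.488, -0, 1.523, -0.085], TCP at [0.249, 0.546, 0.405] pointing down, gripper open.
Joint ranges: [-2.96, 2.96], [-0.89, 2.26], [0.02, 2.5], [-1.34, 4.48], [0, 2.73], [-2.66, 2.66]. Speed limits (rad/s): [2.39, 2.39, 2.79, 3.14, 3.14, 3.14].

### API

Orientations are given as a rotation vector (axis times angle).
In Python, from plant import * gives the robot as it stands. The module is installed in compiled form; this text tells all that it offers.
- The arm moves only by the tool arm_command, never from a script. Its argument "increments" is a list of rows, each a list of 6 numbers: the shift along the tool's x, y, z in units of 0.2 m (1.0 is 0.2 m), then the turn, a rotation vector about the tool's x, y, z in units of pi rad (1.0 is pi rad). A call has exactly 5 rows; each row is the pose to reach, as a shift and turn from the pose commanded when the call began, along the tool's axes at that moment, turning the shorter way round; what a row does not reach only later rows make up. A row lasts 1/8 s, in which the tool goes at most 62.5 mm and 10.7 degrees, less where a joint would pass 70% of its speed; a pose out of reach is approached as far as the arm can. A call with a number of a shift or a turn outside -1 to 1 is refused whole. A call with a gripper value outside its range is refused whole. "fingers" is the closure, from -1 (fully open) to 1 (shut), set as the call begins (left out, the last holds). The fingers move at their own pace and stop on an object; "force" is the grip in N (left out, the last holds). Time passes only in rows, so rows that repeat a pose let the fingers close, or fill a call up. It gives the time, the measured TCP pose, the force, the opening and the grip force at its end, in the units of the state.
- read_state(): the state, without advancing time (a new reading comes with each control period).
- read_camera(name): name is "side" or "top"; returns a dict with "image" (420x560x3 uint8, red, green, blue), "fx", "fy", "cx", "cy" (pixels), "k1" (the pictures are not rectified: a ray, as slopes to the right and down, at radius r is drawn at 1 + k1 r^2 times it, then the intrinsics apply), "T" (4x4, takes a point from camera to world coordinates). Camera axes: x right, y down, z forward; pixel columns grow to the right and rows downward; lengths in m; the calibration is good to about 2 mm. A picture is of the moment at which its call begins. There is no depth.
- close_job(): hands the job in; it is judged then, once.
The state is a dict: "t": time; "q": joint angles; "dq": joint speeds; "joint_torque": joint torques, N m; "tool_pos": TCP position; "orientation": TCP orientation; "force": force on the tool from outside, world axes, zero at the start; "wrist_torque": the same for the moment, N m; "opening": finger opening in m; "gripper_force": force on a finger pad.
Only numpy, scipy, OpenCV 4.12 (cv2) and the standard library are available. Lean on these libraries where they do the work, as an engineer would, in place of code of your own. Each camera call takes 0.05 s, during which the arm holds its last target. There are 200 camera calls.

## Working session

There is one attempt and no reset: what is moved stays moved. The work goes in short steps, Python scripts to look and compute and a tool call to move; the robot and the scene stay as the last step left them, time stands still between calls to the robot, and variables do not carry over. Pictures are saved under pics/ and viewed, at most 10 in all, crops included, and the job is handed in when it is done.

Besides the shell and the picture viewer there is one more tool, called after ">>>" as name(argument=value, ...), one argument or row to a line, values as JSON. arm_command: Moves the arm, as the interface text tells. Shifts and turns lie within -1 to 1; 1 stands for 0.2 m of shift or pi rad of turn. Its arguments: {"type":"object","properties":{"increments":{"type":"array","items":{"type":"array","items":{"type":"number","minimum":-1,"maximum":1}}},"fingers":{"type":"number"},"force":{"type":"number"}},"required":["increments"]}

```bash
mkdir -p pics; cat > h.py <<'E'
from plant import *
import numpy as np, cv2
from scipy.spatial.transform import Rotation as R
def cam(n):
    c=read_camera(n); c['T']=np.array(c['T']); return c
def ray(c,u,v):
    K=np.array([[c['fx'],0,c['cx']],[0,c['fy'],c['cy']],[0,0,1.]])
    xd=np.array([(u-c['cx'])/c['fx'],(v-c['cy'])/c['fy']]); x=xd.copy()
    for _ in range(30): x=xd/(1+c['k1']*(x@x))
    return c['T'][:3,3],c['T'][:3,:3]@np.array([x[0],x[1],1])
def onz(c,u,v,z):
    o,d=ray(c,u,v); return o+d*(z-o[2])/d[2]
def proj(c,p):
    q=np.linalg.inv(c['T'])@np.append(p,1); x=q[:2]/q[2]; x=x*(1+c['k1']*(x@x))
    return x[0]*c['fx']+c['cx'],x[1]*c['fy']+c['cy']
def save(c,n,box=None,s=1):
    im=c['image'][:,:,::-1]
    if box: a,b,d,e=box; im=im[b:e,a:d]
    cv2.imwrite('pics/'+n+'.png',cv2.resize(im,None,fx=s,fy=s,interpolation=cv2.INTER_CUBIC))
E
python3 - <<'E'
from h import *
for n in('top','side'):
    c=cam(n);save(c,n+'0',None,1.4);print(n,c['T'].round(3).tolist(),c['fx'],c['k1'])
s=read_state();print(s['t'],s['tool_pos'],s['orientation'],s['opening'])
E
```

```text
top [[0.016, -0.994, 0.104, 0.513], [-1.0, -0.015, 0.01, 0.035], [-0.008, -0.104, -0.994, 0.77], [0.0, 0.0, 0.0, 1.0]] 446.8555889867239 -0.1440852242684703
side [[0.95, -0.213, 0.23, 0.394], [-0.314, -0.643, 0.699, -0.45], [-0.001, -0.735, -0.678, 0.597], [0.0, 0.0, 0.0, 1.0]] 502.91350670004795 0.034855406901774744
0.1 [0.24933765 0.54552146 0.40380313] [-6.68261818e-01 -3.06920517e+00  2.46328861e-03] 0.09304756521757881
```

View pics/top0.png

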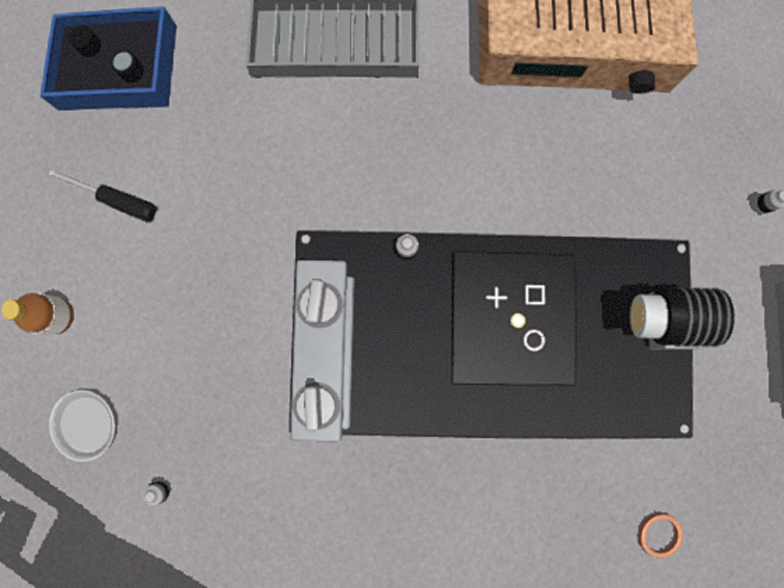

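View pics/side0.png

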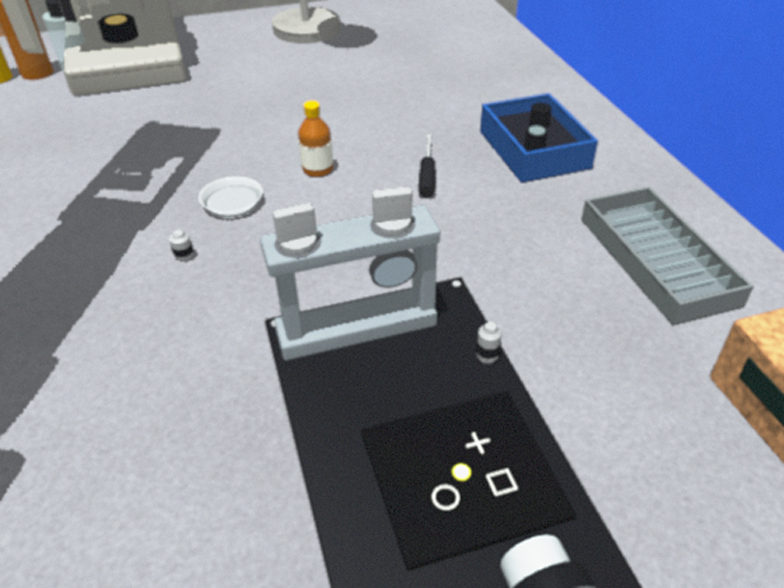

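The top view shows the mount at the left, with the far screw at about (319,303) and the near screw at (316,408). The cross is at (497,297), the spot at (518,321), the square at (535,295) and the ring at (534,341), all in scaled pixels. The side view agrees.

```bash
cat >> h.py <<'E'
def marks(c,verbose=1):
    # bright blobs on plate top z=.022
    im=c['image'].astype(int); g=(im.min(2)>100).astype(np.uint8)
    n,l,st,ce=cv2.connectedComponentsWithStats(g,connectivity=8); out=[]
    for i in range(1,n):
        x,y,w,h,a=st[i]
        if 8<=a<400 and w<35 and h<35:
            p=onz(c,x+(w-1)/2,y+(h-1)/2,.022); pc=onz(c,*ce[i],.022)
            if .44<p[0]<.62 and -.16<p[1]<.02: out.append((a,w,h,p[:2].round(4),pc[:2].round(4),im[l==i].mean(0).round()))
    return out
E
python3 - <<'E'
from h import *
for n in('top','side'):
    c=cam(n); print(n)
    for m in marks(c): print(*m)
    if n=='top':
        t=c
        for k,(u,v) in dict(far=(319,303),near=(316,408)).items():
            print(k,onz(c,u/1.4,v/1.4,.160))
        for k,pts in dict(plate=[(453,252),(575,255),(575,384),(453,383)]).items():
            print([onz(c,u/1.4,v/1.4,.022)[:2].round(3).tolist() for u,v in pts])
        print('mount',[onz(c,u/1.4,v/1.4,.152)[:2].round(3).tolist() for u,v in [(297,261),(346,262),(341,441),(291,439)]])
        save(c,'ktop',(195,180,265,325),4)
    else: save(c,'kside',(180,125,320,260),4)
E
```

```text
top
132 15 15 [ 0.5941 -0.1346] [ 0.5938 -0.1338] [189. 186. 182.]
82 16 16 [ 0.5891 -0.0876] [ 0.5899 -0.0871] [193. 189. 186.]
86 10 10 [ 0.5624 -0.1131] [ 0.5624 -0.1131] [232. 231. 203.]
122 16 16 [ 0.5391 -0.1334] [ 0.5387 -0.1332] [188. 185. 181.]
far [0.567085   0.10908047 0.16      ]
near [0.46487121 0.10949696 0.16      ]
[[0.644, -0.035], [0.643, -0.185], [0.486, -0.183], [0.486, -0.036]]
mount [[0.61, 0.133], [0.609, 0.084], [0.433, 0.085], [0.433, 0.135]]
side
112 18 17 [ 0.59   -0.0845] [ 0.5904 -0.0847] [198. 200. 195.]
106 12 12 [ 0.5636 -0.1099] [ 0.5633 -0.1099] [247. 248. 212.]
205 23 21 [ 0.5947 -0.132 ] [ 0.5946 -0.1321] [191. 194. 189.]
194 21 19 [ 0.5394 -0.1307] [ 0.5394 -0.1306] [191. 193. 188.]
```

View pics/ktop.png

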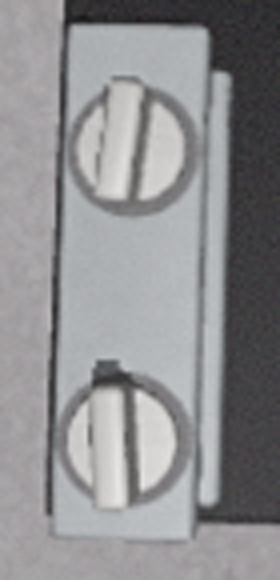

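View pics/kside.png

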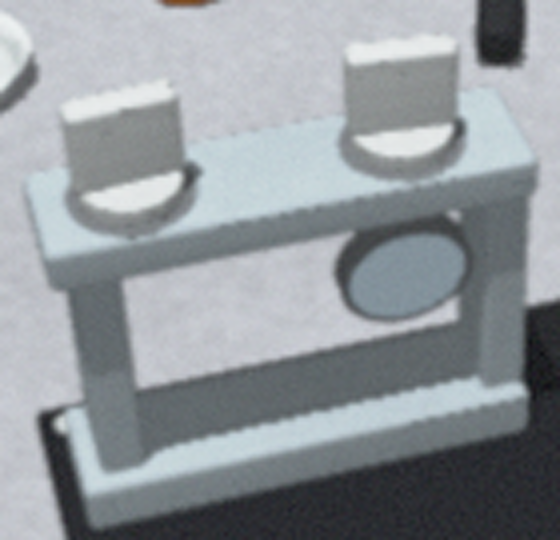

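The close-ups show both wings lying nearly along the mount. The far wing is tilted slightly clockwise and the near one is almost aligned. Next I get their exact positions and the first move.

```bash
cat >> h.py <<'E'
def wing(c,quad,z=.194):
    p=np.array([onz(c,u,v,z)[:2] for u,v in quad]); ctr=p.mean(0)
    d=(p[0]+p[1])/2-(p[3]+p[2])/2; w=(p[0]+p[3])/2-(p[1]+p[2])/2
    return ctr.round(4),np.arctan2(d[1],d[0]).round(3),np.linalg.norm(d).round(4),np.linalg.norm(w).round(4)
def plan(pos,yaw):
    """rows numbers to bring TCP to pos with tool y axis at world angle yaw (mod pi), pointing down"""
    s=read_state(); r=R.from_rotvec(s['orientation']); m=r.as_matrix()
    cand=[]
    for k in(0,np.pi):
        y=np.array([np.cos(yaw+k),np.sin(yaw+k),0]); z=np.array([0,0,-1.]); G=np.column_stack([np.cross(y,z),y,z])
        cand.append((r.inv()*R.from_matrix(G)).as_rotvec())
    rv=min(cand,key=np.linalg.norm)
    print('t',s['t'],'pos',np.round(s['tool_pos'],4),'yaw',np.arctan2(m[1,1],m[0,1]).round(4),'q',np.round(s['q'],2),'F',np.round(s['force'],1),'open',s['opening'],s['gripper_force'])
    print('row',(m.T@(np.array(pos)-s['tool_pos'])/.2).round(4),(rv/np.pi).round(4))
E
python3 - <<'E'
from h import *
t=cam('top')
f=lambda L:[(195+x/4-.4,180+y/4-.4) for x,y in L]
print('far',wing(t,f([(113,80),(143,82),(128,200),(98,196)])))
print('near',wing(t,f([(92,384),(124,380),(127,508),(98,508)])))
for x,y in((132,148),(121,438)): print('disc',onz(t,*f([(x,y)])[0],.160)[:2])
s=cam('side')
g=lambda L:[(180+x/4-.4,125+y/4-.4) for x,y in L]
# wing top centre from side view
for L in([(63,108),(178,88)],[(345,48),(456,42)]): print('side top edges',[onz(s,*p,.194)[:2].round(4) for p in g(L)])
plan([.465,.11,.41],np.pi/2)
E
```

```text
far (array([0.5666, 0.1091]), np.float64(-0.1), np.float64(0.0384), np.float64(0.0098))
near (array([0.4682, 0.11  ]), np.float64(0.058), np.float64(0.0403), np.float64(0.0098))
disc [0.566843   0.10942883]
disc [0.46799132 0.1107448 ]
side top edges [array([0.4485, 0.1138]), array([0.4878, 0.1129])]
side top edges [array([0.5487, 0.1179]), array([0.5868, 0.1091])]
t 0.3 pos [0.2494 0.5456 0.4044] yaw 1.142 q [ 1.06  0.13  1.49  0.    1.52 -0.09] F [0.5 0.4 0.8] open 0.09311543308615054 0.0
row [-1.886  -1.5329 -0.0274] [-2.000e-04 -1.000e-04 -1.365e-01]
```

>>> arm_command(
  increments=[
    [-0.2,-0.16,0,0,0,-0.03],
    [-0.45,-0.36,0,0,0,-0.07],
    [-0.7,-0.57,0,0,0,-0.11],
    [-0.9,-0.73,0,0,0,-0.146],
    [-1,-0.81,0,0,0,-0.146],
  ],
  fingers=-0.2,
)

```text
t: 0.92
tool_pos: [0.3649, 0.3129, 0.4049]
orientation: [-0.046, 3.141, -0.0]
force: [-0.6, -0.1, 0.3]
opening: 0.0561
gripper_force: 0.0
```

```bash
python3 -c "
from h import *
plan([.468,.1115,.41],1.60)"
```

```text
t 0.925 pos [0.3649 0.3129 0.4049] yaw 1.6002 q [ 0.6  -0.2   1.81 -0.    1.53 -1.  ] F [-0.6 -0.1  0.3] open 0.056112483178385755 0.0
row [-0.4858 -1.0216 -0.025 ] [-0.0001  0.0002  0.0001]
```

>>> arm_command(
  increments=[
    [-0.12,-0.25,0,0,0,0],
    [-0.24,-0.5,0,0,0,0],
    [-0.36,-0.75,0,0,0,0],
    [-0.485,-1,0,0,0,0],
    [-0.485,-1,0,0,0,0],
  ],
)

```text
t: 1.55
tool_pos: [0.4681, 0.1151, 0.4047]
orientation: [-0.039, 3.141, -0.001]
force: [-0.3, 0.7, -0.3]
opening: 0.0557
gripper_force: 0.0
```

```bash
python3 -c "
from h import *
plan([.468,.1115,.350],1.60)
c=cam('side');save(c,'s1',(150,40,350,240),3)"
```

```text
t 1.55 pos [0.4681 0.1151 0.4047] yaw 1.5954 q [ 0.14 -0.19  1.81 -0.    1.53 -1.46] F [-0.3  0.7 -0.3] open 0.05572681596851861 0.0
row [ 0.0009 -0.0179  0.2737] [-0.0003  0.0001 -0.0014]
```

View pics/s1.png

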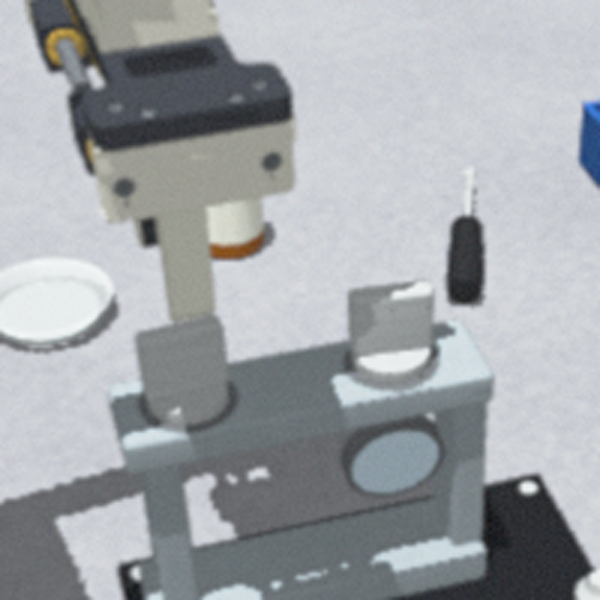

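The near finger sits squarely above the near wing, at about (185,270) in the crop. I descend and pinch.

>>> arm_command(
  increments=[
    [0,-0.018,0.03,0,0,0],
    [0,-0.018,0.1,0,0,0],
    [0,-0.018,0.2,0,0,0],
    [0,-0.018,0.27,0,0,0],
    [0,-0.018,0.27,0,0,0],
  ],
)

```text
t: 2.22
tool_pos: [0.4662, 0.1151, 0.3489]
orientation: [0.049, -3.138, 0.001]
force: [0.7, -0.2, -1.0]
opening: 0.0556
gripper_force: 0.0
```

>>> arm_command(
  increments=[
    [0,0,0,0,0,0],
    [0,0,0,0,0,0],
    [0,0,0,0,0,0],
    [0,0,0,0,0,0],
    [0,0,0,0,0,0],
  ],
  fingers=1,
  force=25,
)

```text
t: 2.85
tool_pos: [0.4671, 0.113, 0.351]
orientation: [0.046, -3.141, 0.008]
force: [-2.2, -8.6, 3.5]
opening: 0.0121
gripper_force: 25.0
```

```bash
python3 -c "
from h import *
plan([.468,.1115,.350],1.60)
for m in marks(cam('side')): print(*m)"
```

```text
t 2.85 pos [0.4671 0.113  0.351 ] yaw 1.6001 q [ 0.13 -0.17  1.88 -0.01  1.43 -1.47] F [-2.2 -8.6  3.5] open 0.012145085620828238 24.99001979827881
row [-0.0042 -0.0074  0.0051] [-0.0016 -0.0001  0.    ]
119 19 17 [ 0.5906 -0.0847] [ 0.5904 -0.0846] [202. 204. 200.]
105 12 11 [ 0.5652 -0.1096] [ 0.5648 -0.1098] [249. 249. 217.]
216 23 21 [ 0.5947 -0.132 ] [ 0.5946 -0.1318] [198. 200. 195.]
199 21 20 [ 0.5397 -0.13  ] [ 0.5395 -0.1303] [200. 201. 197.]
```

>>> arm_command(
  increments=[
    [0,-0.007,0,0,0,0.045],
    [0,-0.007,0,0,0,0.09],
    [0,-0.007,0,0,0,0.135],
    [0,-0.007,0,0,0,0.18],
    [0,-0.007,0,0,0,0.18],
  ],
)

```text
t: 3.52
tool_pos: [0.4671, 0.1122, 0.351]
orientation: [0.836, 3.028, -0.004]
force: [-1.3, -6.5, 2.7]
opening: 0.0122
gripper_force: 25.0
```

```bash
python3 -c "
from h import *
plan([.468,.1115,.350],1.60)
for n in('side','top'):
  for m in marks(cam(n)): print(*m)"
```

```text
t 3.525 pos [0.4671 0.1122 0.351 ] yaw 1.0323 q [ 0.13 -0.17  1.88 -0.    1.43 -0.9 ] F [-1.3 -6.5  2.7] open 0.012167033934754738 24.997395873069763
row [-0.0058 -0.0006  0.005 ] [-8.000e-04  1.000e-04 -1.807e-01]
120 18 17 [ 0.59   -0.0845] [ 0.5903 -0.0846] [203. 204. 200.]
320 31 28 [ 0.5919 -0.1256] [ 0.5917 -0.1246] [215. 217. 203.]
200 21 20 [ 0.5397 -0.13  ] [ 0.5396 -0.1303] [201. 202. 198.]
218 26 18 [ 0.5914 -0.1251] [ 0.5902 -0.1256] [208. 206. 193.]
83 16 16 [ 0.5891 -0.0876] [ 0.5899 -0.087 ] [196. 193. 190.]
126 16 16 [ 0.5391 -0.1334] [ 0.5388 -0.1332] [190. 187. 184.]
```

```bash
cat >> h.py <<'E'
def spot(c):
    g=(c['image'].max(2)>150).astype(np.uint8)
    g=cv2.morphologyEx(g,cv2.MORPH_OPEN,cv2.getStructuringElement(cv2.MORPH_ELLIPSE,(7,7)))
    n,l,st,ce=cv2.connectedComponentsWithStats(g)
    for i in range(1,n):
        p=onz(c,*ce[i],.022)
        if .49<p[0]<.64 and -.18<p[1]<-.04 and st[i][4]<250: print('spot',p[:2].round(4),st[i][2:])
E
python3 -c "
from h import *
for n in('side','top'): spot(cam(n))"
```

```text
spot [ 0.5854 -0.1095] [ 14  13 139]
spot [ 0.5844 -0.1123] [ 9 10 74]
```

>>> arm_command(
  increments=[
    [0,0,0,0,0,0.035],
    [0,0,0,0,0,0.068],
    [0,0,0,0,0,0.068],
    [0,0,0,0,0,0.068],
    [0,0,0,0,0,0.068],
  ],
)

```text
t: 4.35
tool_pos: [0.4671, 0.1122, 0.351]
orientation: [1.151, 2.923, -0.004]
force: [-2.5, -7.7, 3.2]
opening: 0.0122
gripper_force: 25.0
```

>>> arm_command(
  increments=[
    [0,0,0,0,0,0],
    [0,0,0,0,0,0],
    [0,0,0,0,0,0],
    [0,0,0,0,0,0],
    [0,0,0,0,0,0],
  ],
  fingers=-0.2,
)

```text
t: 4.97
tool_pos: [0.4671, 0.1133, 0.3507]
orientation: [-1.149, -2.924, -0.0]
force: [-0.1, -0.2, 0.2]
opening: 0.054
gripper_force: 0.0
```

>>> arm_command(
  increments=[
    [0,0,-0.1,0,0,0],
    [0,0,-0.2,0,0,0],
    [0,0,-0.3,0,0,0],
    [0,0,-0.35,0,0,0],
    [0,0,-0.35,0,0,0],
  ],
)

```text
t: 5.6
tool_pos: [0.4672, 0.1132, 0.4213]
orientation: [1.149, 2.923, 0.001]
force: [-0.1, 0.2, -0.4]
opening: 0.0557
gripper_force: 0.0
```

```bash
python3 -c "
from h import *
plan([.567,.1105,.410],1.43)
for n in('side','top'): spot(cam(n))
c=cam('side');save(c,'s2',(180,90,330,240),4)"
```

```text
t 5.6 pos [0.4672 0.1132 0.4213] yaw 0.8216 q [ 0.13 -0.2   1.78 -0.    1.56 -0.69] F [-0.1  0.2 -0.4] open 0.05572534411847268 0.0
row [-0.3745  0.3296  0.0569] [ 0.0002  0.0003 -0.1937]
spot [ 0.5931 -0.1083] [ 14  12 130]
spot [ 0.5923 -0.1117] [10 11 85]
```

View pics/s2.png

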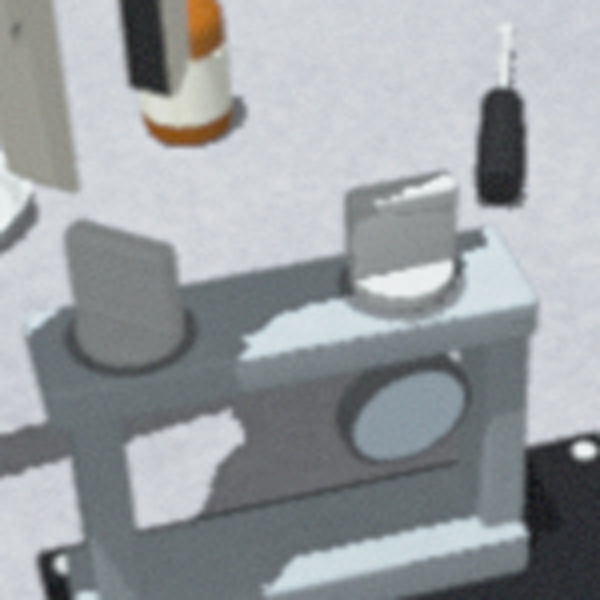

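>>> arm_command(
  increments=[
    [-0.1,0.09,0,0,0,-0.055],
    [-0.2,0.18,0,0,0,-0.11],
    [-0.3,0.27,0.02,0,0,-0.165],
    [-0.375,0.33,0.04,0,0,-0.22],
    [-0.375,0.33,0.055,0,0,-0.238],
  ],
)

```text
t: 6.38
tool_pos: [0.5677, 0.1102, 0.4078]
orientation: [0.003, -3.139, 0.0]
force: [-0.3, 0.2, -0.6]
opening: 0.0555
gripper_force: 0.0
```

```bash
python3 -c "
from h import *
plan([.567,.1105,.350],1.57)
c=cam('side');save(c,'s3',(180,60,340,220),3.6)"
```

```text
t 6.375 pos [0.5677 0.1102 0.4078] yaw 1.5725 q [ 0.1   0.07  1.55 -0.    1.53 -1.47] F [-0.3  0.2 -0.6] open 0.05550861572146052 0.0
row [0.0027 0.0016 0.2891] [-0.0001 -0.0008  0.0008]
```

View pics/s3.png

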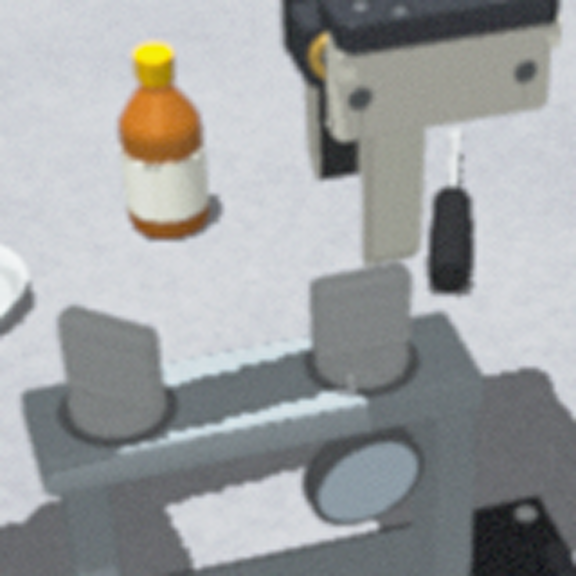

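The finger hangs at about (392,250) in the crop and the far wing's top centre is at about (361,275). I check whether that sideways offset is only perspective.

```bash
python3 -c "
from h import *
c=cam('side')
f=lambda p:((np.array(proj(c,p))-[180,60]+.4)*3.6).round(0)
print('tip front',f([.5677,.077,.222]),'wing top front mid',f([.567,.1045,.194]),'back',f([.567,.1165,.194]),'near',f([.468,.1115,.194]))
spot(c)"
```

```text
tip front [390. 265.] wing top front mid [366. 288.] back [356. 271.] near [109. 325.]
spot [ 0.5931 -0.1083] [ 14  12 130]
```

It is only perspective: the predicted finger position (390,265) and wing top (361,279) match. I descend and pinch.

>>> arm_command(
  increments=[
    [0,0,0.03,0,0,0],
    [0,0,0.1,0,0,0],
    [0,0,0.2,0,0,0],
    [0,0,0.285,0,0,0],
    [0,0,0.285,0,0,0],
  ],
)

```text
t: 7.1
tool_pos: [0.5661, 0.1104, 0.3499]
orientation: [-0.003, -3.137, 0.001]
force: [-0.4, 0.2, 0.6]
opening: 0.0559
gripper_force: 0.0
```

>>> arm_command(
  increments=[
    [0,0,0,0,0,0],
    [0,0,0,0,0,0],
    [0,0,0,0,0,0],
    [0,0,0,0,0,0],
    [0,0,0,0,0,0],
  ],
  fingers=1,
  force=25,
)

```text
t: 7.72
tool_pos: [0.567, 0.1109, 0.353]
orientation: [0.002, 3.141, 0.002]
force: [1.0, 1.4, -1.6]
opening: 0.012
gripper_force: 25.0
```

```bash
python3 -c "
from h import *
plan([.567,.1105,.350],1.57)
for n in('side','top'): spot(cam(n))"
```

```text
t 7.725 pos [0.567  0.1109 0.353 ] yaw 1.5694 q [ 0.1   0.1   1.62  0.    1.42 -1.47] F [ 1.   1.4 -1.6] open 0.012048779846757007 24.981713891029358
row [-0.     -0.0018  0.0148] [ 0.0004  0.0002 -0.0002]
spot [ 0.5932 -0.1096] [ 13  14 131]
spot [ 0.5926 -0.1121] [ 9 10 71]
```

>>> arm_command(
  increments=[
    [0,0,0,0,0,-0.045],
    [0,0,0,0,0,-0.09],
    [0,0,0,0,0,-0.135],
    [0,0,0,0,0,-0.18],
    [0,0,0,0,0,-0.18],
  ],
)

```text
t: 8.45
tool_pos: [0.5669, 0.111, 0.353]
orientation: [-0.873, 3.017, 0.002]
force: [-0.3, 4.7, 0.6]
opening: 0.0116
gripper_force: 25.0
```

```bash
python3 -c "
from h import *
plan([.567,.1105,.350],1.57)
for n in('side','top'):
  c=cam(n);spot(c)
  for m in marks(c): print(*m)"
```

```text
t 8.45 pos [0.5669 0.111  0.353 ] yaw 2.1343 q [ 0.1   0.1   1.62  0.    1.43 -2.03] F [-0.3  4.7  0.6] open 0.011618102955767472 24.979508221149445
row [ 0.0011 -0.0021  0.0149] [0.0003 0.0002 0.1796]
spot [ 0.5911 -0.089 ] [ 14  12 132]
155 19 16 [ 0.591 -0.084] [ 0.5904 -0.0862] [232. 232. 207.]
216 23 21 [ 0.5947 -0.132 ] [ 0.5946 -0.1318] [201. 203. 199.]
202 21 20 [ 0.5397 -0.13  ] [ 0.5396 -0.1303] [202. 204. 199.]
spot [ 0.5906 -0.092 ] [11 10 77]
17 7 6 [0.6147 0.0148] [0.614  0.0155] [130. 127. 119.]
128 15 15 [ 0.5941 -0.1346] [ 0.5934 -0.1337] [186. 183. 179.]
120 16 15 [ 0.59   -0.0876] [ 0.5901 -0.0896] [212. 210. 190.]
117 16 16 [ 0.5391 -0.1334] [ 0.5388 -0.1328] [186. 182. 178.]
```

>>> arm_command(
  increments=[
    [0,0,0,0,0,-0.04],
    [0,0,0,0,0,-0.04],
    [0,0,0,0,0,-0.04],
    [0,0,0,0,0,-0.04],
    [0,0,0,0,0,-0.04],
  ],
)

```text
t: 9.18
tool_pos: [0.5669, 0.111, 0.3529]
orientation: [-1.057, 2.958, 0.002]
force: [-0.4, 5.9, 2.2]
opening: 0.0116
gripper_force: 25.0
```

>>> arm_command(
  increments=[
    [0,0,0,0,0,0],
    [0,0,0,0,0,0],
    [0,0,0,0,0,0],
    [0,0,0,0,0,0],
    [0,0,0,0,0,0],
  ],
  fingers=-0.2,
)

```text
t: 9.8
tool_pos: [0.5669, 0.1104, 0.3527]
orientation: [1.061, -2.957, 0.0]
force: [0.2, -0.9, 0.7]
opening: 0.0547
gripper_force: 0.0
```

>>> arm_command(
  increments=[
    [0,0,-0.1,0,0,0],
    [0,0,-0.2,0,0,0],
    [0,0,-0.3,0,0,0],
    [0,0,-0.4,0,0,0],
    [0,0,-0.4,0,0,0],
  ],
)

```text
t: 10.42
tool_pos: [0.5674, 0.1105, 0.4358]
orientation: [-1.06, 2.952, -0.002]
force: [0.5, -0.3, -1.2]
opening: 0.0556
gripper_force: 0.0
```

```bash
python3 -c "
from h import *
for n in('side','top'):
  c=cam(n);spot(c)
  if n=='side': save(c,'s4',None,1.4)"
```

```text
spot [ 0.5903 -0.0846] [ 14  13 130]
spot [ 0.59   -0.0876] [12 11 88]
```

View pics/s4.png

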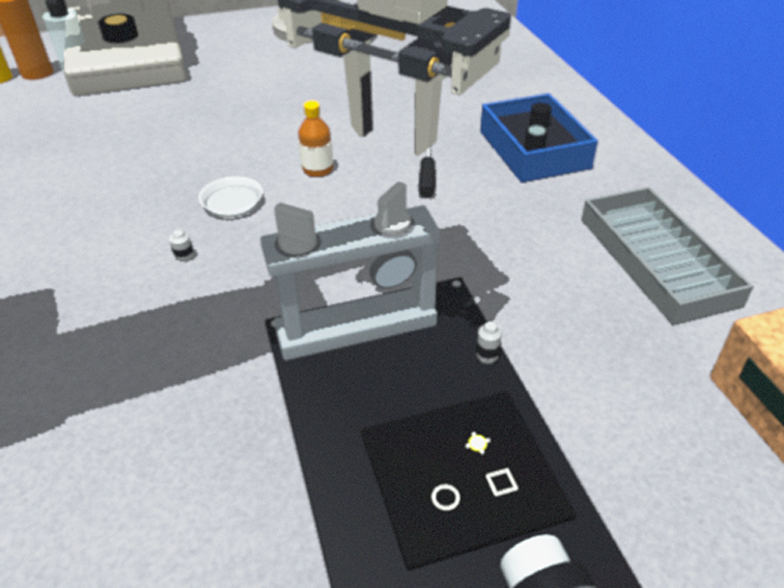

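The spot sits on the cross at (477,443), and the gripper is clear above the mount.

```bash
python3 -c "
from plant import *
print(close_job())"
```

```text
the job is handed in; nothing more can be done
None
```

The light spot is on the cross, within about 1 mm in both camera views, with both screws released and the gripper clear; the job was handed in at about 10.5 s of the 42 s allowed, and no verdict came back.

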